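Lock the bayonet plug into the filter head

ROBOT

A 6-joint arm with a two-finger parallel gripper is mounted at the origin on the work surface. World frame = base frame: x ahead of the robot, y to its left, z up, the work surface at z = 0. Lengths are in m, angles in rad, forces in N, time in s.
With the tool pointing down it reaches from about 0.35 to 0.8 m from the base axis. Payload 7.3 kg.
Tool frame: the origin (TCP) lies midway between the tips of the shut fingers; the grasp point (between the pads) lies 19 mm behind it (bot.pinch_z is the distance from the TCP to the grasp point, in m); z points along the fingers, y is the line along which they close (so a half turn about z gives the same grasp; the last joint's range is limited). The gripper opens to 85 mm and grips with 20 to 120 N. Pads are 22 mm wide; open, the fingers measure 114 mm over their backs; the gripper's body (76 mm by 85 mm) begins 54 mm behind the grasp point. The pads swing forward as they close: fully open they stand 13 mm farther back than shut.
Start: joints at [-1.397, 0.342, 1.524, -0, 1.275, -0.146], TCP at [0.165, -0.498, 0.231] pointing down, gripper open.
Joint ranges: [-2.53, 2.53], [-0.77, 2.02], [0.04, 2.7], [-1, 4.14], [0.28, 2.66], [-3.11, 3.11]. Speed limits (rad/s): [2.57, 2.57, 3.14, 3.14, 3.14, 3.14].

INTERFACE

Orientations are given as a rotation vector (axis times angle).
In Python, from bench import bot gives the robot as it stands.
- The arm moves only by the tool drive_tool, never from a script. Its arguments are lists of equal length, an entry for each row: "hand": the finger opening in cm, from 0 to 8.54; "linear": the shift along the world's x, y, z in cm, a list of three; "turn": the turn about the world's z in rad. A call has 1 to 10 rows; each row shifts and turns the commanded pose from where the row before left it; what a row does not reach is not made up. A row lasts 1/8 s, in which the tool goes at most 62.5 mm and 10.7 degrees, less where a joint would pass 70% of its speed; a pose out of reach is approached as far as the arm can. A call with a gripper value outside its range is refused whole. The fingers move at their own pace and stop on an object; the grip force is fixed at half the most. Time passes only in rows, so rows that do not move let the fingers close. It gives the time, the measured TCP pose, the force, the opening and the grip force at its end, in the units of the state.
- bot.observe(): the state, without advancing time (a new reading comes with each control period).
- bot.capture(name): name is "side" or "top"; returns a dict with "img" (420x560x3 uint8, blue, green, red), "mtx" (3x3 intrinsics, pixels), "R" (3x3) and "t" (3): a world point X has camera coordinates R X + t. Camera axes: x right, y down, z forward; pixel columns grow to the right and rows downward; lengths in m; the calibration is good to about 2 mm. A picture is of the moment at which its call begins. There is no depth.
- bot.sign_off(): hands the job in; it is judged then, once.
The state is a dict: "t": time; "joints": joint angles; "qvel": joint speeds; "tau": joint torques, N m; "ee_pos": TCP position; "ee_rot": TCP orientation; "contact_force": force on the tool from outside, world axes, zero at the start; "ft_torque": the same for the moment, N m; "finger_gap": opening from 0.0 (shut) to 1.0 (fully open); "finger_force": force on a finger pad.
Only numpy, scipy, OpenCV 4.12 (cv2) and the standard library are available. Lean on these libraries where they do the work, as an engineer would, in place of code of your own. Each camera call takes 0.05 s, during which the arm holds its last target. There are 200 camera calls.

TASK

The vial basket is standing on the filter head and covers its port: hang the basket by its handle on the hook of the stand, keeping it upright. Then take the bayonet plug from its parking cup, push it into the keyhole of the filter head against the spring, twist it a quarter turn clockwise (seen from above) and finish while still holding it, with the flange pressed fully home, flush on the block; do not let go of it at the end. Leave the small jar, the amber bottle and the white wash bottle standing where they are.

Things in the scene. Friction and masses are not known exactly. Their poses are not given: they have to be found in the camera images.
- basket: White open basket 84x84 mm, walls 40 mm high, with four blue-capped vials fixed in it (63 mm high), 0.2 to 0.3 kg, standing on the filter head. Rigid handle: a flat upright grip along the basket's y, 92 mm long, 12 mm thick (x), 110 to 138 mm above the underside, on two side posts. Below the grip is an open window for the hook. Origin: centre of the underside.
- grip (a point): Centre of the top face of the basket's grip, 138 mm above its underside; axes as the basket's. Pinch the upper half of the grip from above across its 12 mm; leave its lower half clear of the fingers, for the hook's tip rises beside it.
- stand: Fixed hook stand: white base 150x100x8 mm; thin post 75 mm to +x of the origin, ending about level with the prong; steel prong 8 mm thick running level from the post to -x, its top 220 mm above the table; its end, 32 mm to -x of the origin, turns up 10 mm above the prong's top. Origin: on the table under the seat. Stand and cup may swap sides.
- seat (a point): Seat of the hook: on the prong's top, 220 mm above the table, 32 mm behind the upturned end. The handle grip's underside rests here, its length square to the prong.
- head: Fixed filter head: grey block 110x110 mm, 70 mm high, with a 6 mm aluminium top plate. In its top is a keyhole: slot 46 mm (x) by 16 mm (y), with a 25 mm square opening at its centre; inside is a spring plunger. Under the plate the plug's lugs can turn clockwise only, up to stops at 90 to 103 degrees. Origin: centre of the underside.
- socket (a point): Centre of the keyhole at the block's top face, 70 mm above the table; axes as the head's (x along the slot).
- plug: Black plug, about 0.12 kg: flange 56 mm across, 6 mm thick; on it a wing grip 46 mm long (x), 14 thick (y), 30 high (top 36 mm above the origin). Below: stem 18 mm across, 19 long, with a cross bar (two lugs) 40 mm long (x, in line with the wing), 8 wide, 10 to 17 mm below the flange. Origin: centre of the flange's underside, z up. Alike after half a turn. Stands in the cup.
- cup: Fixed white parking cup: a square open box 66x66 mm, 30 mm high, walls 10 mm thick. Origin: centre of the underside. The plug hangs in it by its flange and is lifted straight out.
- plunger (a joint): Travel of the spring plunger, m, 0 up, grows as pressed. The inserted plug first rests on it, flange 9 mm above the block; fully home is 0.009 and takes about 8.5 N. The lugs turn only when the flange is less than 4 mm above the block; a turned plug not pressed springs up 4 mm.
- jar: Bystander: small glass jar 44 mm across, 50 mm high. Origin: centre of its underside.
- amber: Bystander: amber bottle 70 mm across, 150 mm high. Origin: centre of its underside.
- washer: Bystander: white wash bottle 68 mm across, 155 mm high, with a spout. Origin: centre of its underside.
Things that resemble listed ones, but are neither listed nor needed, are in the scene too. What is shaped like the basket but pink or yellow is not meant.

How it is judged:
By the outcome, as a careful person would: the job done as asked, in the order asked, and still so for the second after the job is handed in, while the arm keeps its last pose, push and grip.
It also fails if it takes over 70 s, if anything falls off the work surface, if the arm or the gripper's body presses on something with over 40 N, if the wrist force passes 120 N, or if a joint passes its speed limit or range.

## Working session

There is one attempt and no reset: what is moved stays moved. The work goes in short steps, Python scripts to look and compute and a tool call to move; the robot and the scene stay as the last step left them, time stands still between calls to the robot, and variables do not carry over. Pictures are saved under pics/ and viewed, at most 10 in all, crops included, and the job is handed in when it is done.

Besides the shell and the picture viewer there is one more tool, called after ">>>" as name(argument=value, ...), one argument or row to a line, values as JSON. drive_tool: Moves the arm, as the interface text tells. Its arguments: {"type":"object","properties":{"hand":{"type":"array","items":{"type":"number"}},"linear":{"type":"array","items":{"type":"array","items":{"type":"number"}}},"turn":{"type":"array","items":{"type":"number"}}},"required":["hand","linear","turn"]}

```bash
mkdir -p pics; cat > h.py <<'E'
import numpy as np, cv2
from bench import bot
def ray(c,uv):
    d=c["R"].T@np.linalg.inv(c["mtx"])@np.array([uv[0],uv[1],1.]); o=-c["R"].T@c["t"]; return o,d/np.linalg.norm(d)
def plane(c,uv,z):
    o,d=ray(c,uv); return o+d*(z-o[2])/d[2]
def tri(c1,a,c2,b):
    o1,d1=ray(c1,a);o2,d2=ray(c2,b)
    s=np.linalg.lstsq(np.c_[d1,-d2],o2-o1,rcond=None)[0]
    p,q=o1+s[0]*d1,o2+s[1]*d2
    return (p+q)/2,np.linalg.norm(p-q)
def proj(c,X):
    p=c["mtx"]@(c["R"]@np.array(X)+c["t"]); return p[:2]/p[2]
E
python3 - <<'E'
from h import *
import pickle
cs={n:bot.capture(n) for n in("top","side")}
pickle.dump(cs,open("c0.pkl","wb"))
for n,c in cs.items():
    cv2.imwrite(f"pics/{n}0.png",c["img"]); print(n,-c["R"].T@c["t"],c["R"][2],c["mtx"][0,0])
print(bot.observe(),bot.pinch_z)
E
```

```text
top [0.26689525 0.02818409 1.4070175 ] [ 0.19501106  0.01805789 -0.98063479] 526.5874549848297
side [0.06103992 1.12831959 0.94633067] [ 0.33331437 -0.75948575 -0.55864383] 528.5983367605596
{'t': 0.1, 'joints': array([-1.39699885e+00,  3.42631764e-01,  1.52495212e+00,  1.67008025e-05,
        1.27536295e+00, -1.46012050e-01]), 'qvel': array([ 1.31642506e-03,  2.27931886e-04, -2.47133658e-03,  1.03756608e-03,
        1.91305947e-03,  4.75788987e-05]), 'tau': array([ 1.42294004e-03, -4.34448624e+01, -2.46490449e+01, -1.90850710e-04,
        4.63709366e-03,  4.96813897e-06]), 'ee_pos': array([ 0.16500964, -0.4980157 ,  0.2306958 ]), 'ee_rot': array([-3.10017786e+00, -4.99994346e-01,  4.45944833e-06]), 'contact_force': array([-0.0206056 ,  0.0849748 , -0.35242012]), 'ft_torque': array([ 0.00758357, -0.01451853, -0.00545604]), 'finger_force': 0.0, 'finger_gap': 1.0016621114941011} 0.0187
```

View pics/top0.png

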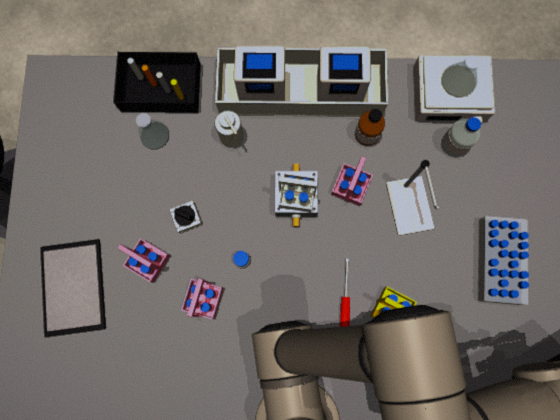

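View pics/side0.png

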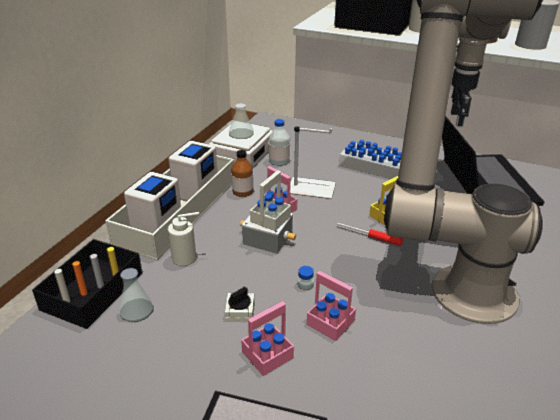

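The top view shows the white basket on the head at (297,192), the stand base at (410,205) with its post at (425,163), the plug in the cup at (185,216) and the jar at (241,259). Pink baskets are at (352,183), (145,260) and (203,298), and a yellow one at (395,305). In the side view the white basket is at (268,210), the hook at (297-330,130) and the plug at (239,300). The white one with grey block under it fits the description; I'll enlarge it to confirm.

```bash
python3 - <<'E'
from h import *
import pickle
cs=pickle.load(open("c0.pkl","rb"))
t,s=cs["top"]["img"],cs["side"]["img"]
r=lambda a,x,y,w,h,W,H:cv2.resize(a[y:y+h,x:x+w],(W,H),interpolation=cv2.INTER_CUBIC)
A=np.vstack([r(t,255,145,200,100,800,400)])
cv2.imwrite("pics/a.png",np.vstack([A,np.hstack([r(t,150,185,80,40,400,200),np.zeros((200,400,3),np.uint8)])]))
cv2.imwrite("pics/b.png",r(s,215,110,140,105,800,600))
E
```

```text
(no output)
```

View pics/a.png

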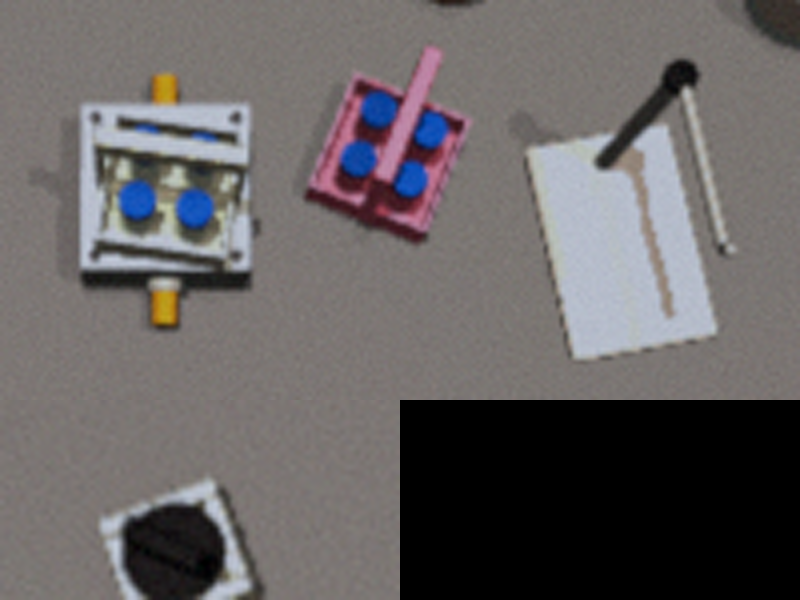

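View pics/b.png

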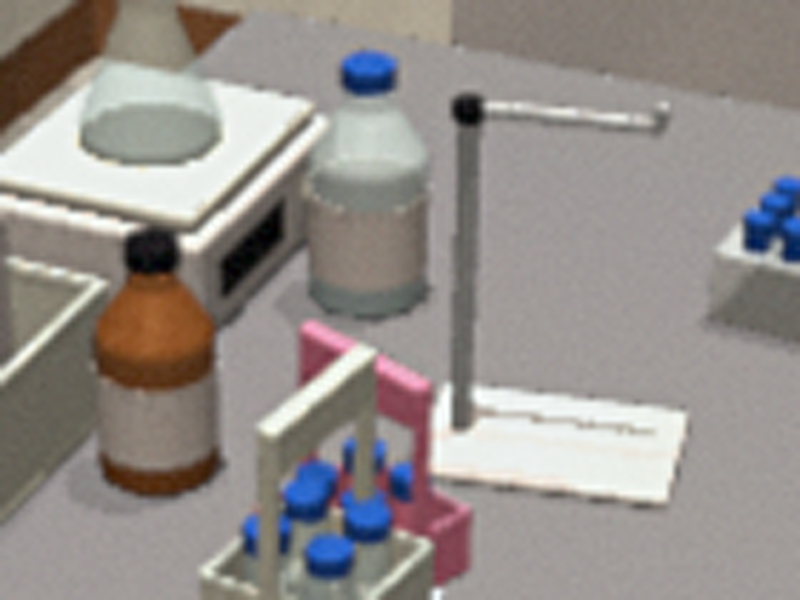

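Confirmed: the white basket on the grey block is the one meant; the others are pink/yellow. Stand: ball top and prong end at crop a (680,75)/(728,248), crop b (468,108)/(660,115). Now measure.

```bash
python3 - <<'E'
from h import *
import pickle
cs=pickle.load(open("c0.pkl","rb")); T,S=cs["top"],cs["side"]
ta=lambda p:(255+p[0]/4-.5+.125,145+p[1]/4-.375)
sb=lambda p:(215+p[0]/5.714-.4,110+p[1]/5.714-.4)
for n,a,b in [("ball",(680,75),(468,106)),("tip",(728,248),(660,112)),("gripL",(97,142),(267,431)),("gripR",(250,157),(365,349))]:
    print(n,*tri(T,ta(a),S,sb(b)))
print("pr", plane(T,ta((688,95)),.22),plane(T,ta((724,235)),.22), plane(T,ta((728,248)),.23))
for p in [(97,118),(97,130),(97,142),(250,140),(250,148),(250,157)]: print(p,plane(T,ta(p),.208)[:2])
print("screws",[plane(T,ta(p),.07)[:2].round(4) for p in [(96,118),(235,118),(97,254),(236,256)]])
print("plate",[plane(T,ta(p),.07)[:2].round(4) for p in [(80,103),(250,103),(80,272),(250,272)]])
g=T["img"].sum(2)//3
for x in(281,290,298,306,314): print(x,g[168:192,x])
m=((T["img"].max(2)<60)).astype(np.uint8); m[:190]=0;m[:,:165]=0;m[235:]=0;m[:,205:]=0
c=max(cv2.findContours(m,0,2)[0],key=cv2.contourArea); print(cv2.minEnclosingCircle(c),cv2.minAreaRect(c))
# cup outline
w=((T["img"].min(2)>120)).astype(np.uint8); w[:195]=0;w[:,:160]=0;w[240:]=0;w[:,210:]=0
c=np.vstack(cv2.findContours(w,0,2)[0]); r=cv2.minAreaRect(c); print(r); print([plane(T,p,.03)[:2].round(4) for p in cv2.boxPoints(r)], plane(T,r[0],.03))
im=cv2.resize(T["img"][190:240,158:208].astype(float),(600,600),interpolation=3); 
si=cv2.resize(S["img"][280:330,215:265].astype(float),(600,600),interpolation=3)
f=lambda a:(255*np.clip(a/255,0,1)**.45).astype(np.uint8)
cv2.imwrite("pics/c.png",cv2.resize(np.hstack([f(im),f(si)]),(800,400)))
E
```

```text
ball [ 0.61834458 -0.28610218  0.2188351 ] 0.001296086821309796
tip [ 0.51422583 -0.30738593  0.22678103] 0.0008426205725831035
gripL [0.57803325 0.05382577 0.20910803] 0.0021666843424923516
gripR [ 0.56932003 -0.0362396   0.20784473] 6.203886166577483e-05
pr [ 0.60663067 -0.28984414  0.22      ] [ 0.52365339 -0.30726198  0.22      ] [ 0.51396752 -0.30638773  0.23      ]
(97, 118) [0.59181051 0.05378643]
(97, 130) [0.58451958 0.05366386]
(97, 142) [0.57724538 0.05354158]
(250, 140) [ 0.57958239 -0.03619621]
(250, 148) [ 0.57474496 -0.03620897]
(250, 157) [ 0.56931168 -0.0362233 ]
screws [array([0.6292, 0.0574]), array([ 0.6303, -0.0337]), array([0.5381, 0.0552]), array([ 0.538 , -0.0348])]
plate [array([0.6393, 0.0681]), array([ 0.6406, -0.0435]), array([0.5261, 0.066 ]), array([ 0.5276, -0.0438])]
281 [121 116 134 169 194 192 189 187 186 191 190 193 186 139  58  73 126 156
 137  93  87  87 105 120]
290 [105 110 127 165 190 196 166  82  76 129 169 193 193 191 160  63  44  40
  48  65  73  66  78  91]
298 [102  99 126 167 194 196 193 170  80  49  91 154 193 192 192 162  65  58
 118 166 174 187 187 163]
306 [118 115 132 170 192 188 194 194 171  98  72 104 147 190 192 189 162  70
  43  42  48  65  69  68]
314 [118 119 136 168 168  97  78 112 167 176 145 133 130 150 190 193 190 169
  82  48  80 119 102  65]
((184.04429626464844, 215.082275390625), 10.374547004699707) ((184.5, 215.5), (19.0, 19.0), 90.0)
((184.5438995361328, 216.5996856689453), (45.04400634765625, 42.65659713745117), 2.7927021980285645)
[array([0.4646, 0.367 ]), array([0.5803, 0.3684]), array([0.5759, 0.2467]), array([0.4604, 0.2473])] [0.51982289 0.30727273 0.03      ]
```

View pics/c.png

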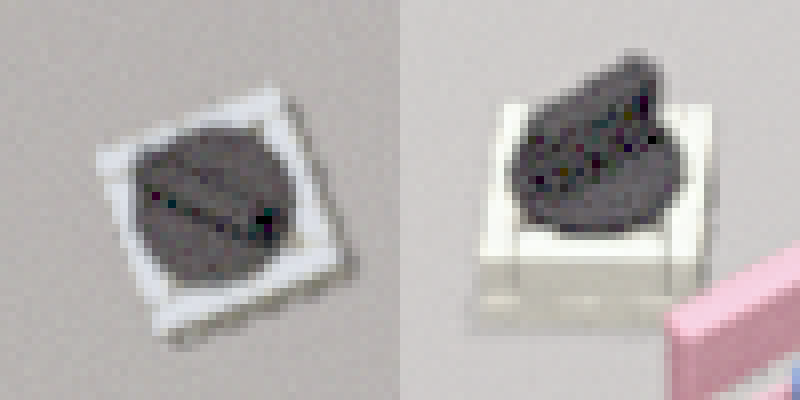

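Crop c shows the plug in the cup: the wing (dark near face) runs (145,190)→(265,235) in the left half, i.e. plug x ≈ 69° in world. Estimates: grip centre (0.575, 0.009, 0.208) with basket yaw ≈ −6.5°, seat (0.545, −0.301), prong yaw 11.6°. Lengths match (grip 90 mm, ball to tip 106 mm).

>>> drive_tool(
  hand=[5,5,5,5,5,5,5,5,5,5],
  linear=[
    [0,0,4],
    [0,0,3],
    [3,3.8,0],
    [3,3.8,0],
    [3,3.8,0],
    [3,3.8,0],
    [3,3.8,0],
    [3,3.8,0],
    [3,3.8,0],
    [3,3.8,0],
  ],
  turn=[0,0,0.1,0.1,0.1,0.1,0.1,0.1,0.1,0.1],
)

```text
t: 1.35
ee_pos: [0.4057, -0.1929, 0.3011]
ee_rot: [-2.659, -1.673, 0.0]
contact_force: [0.7, -0.7, -0.5]
finger_gap: 0.581
finger_force: 0.0
```

>>> drive_tool(
  hand=[5,5,5,5,5,5],
  linear=[
    [3,3.8,0],
    [3,3.8,0],
    [3,3.8,0],
    [3,3.8,0],
    [3,3.8,0],
    [0,0,0],
  ],
  turn=[0.1,0.1,0.1,0.04,0,0],
)

```text
t: 2.1
ee_pos: [0.556, -0.0018, 0.3001]
ee_rot: [-2.336, -2.098, 0.001]
contact_force: [-1.7, -1.8, 0.5]
finger_gap: 0.585
finger_force: 0.0
```

>>> drive_tool(
  hand=[5,5,5,5,5,1,0.5,0.5,0.5],
  linear=[
    [1.9,1.1,0],
    [0,0,-3.5],
    [0,0,-3.5],
    [0,0,-3.4],
    [0,0,0],
    [0,0,0],
    [0,0,0],
    [0,0,0],
    [0,0,0],
  ],
  turn=[-0.007,0,0,0,0,0,0,0,0],
)

```text
t: 3.22
ee_pos: [0.5754, 0.0064, 0.1991]
ee_rot: [2.346, 2.084, 0.005]
contact_force: [1.5, -1.0, 7.3]
finger_gap: 0.113
finger_force: 61.4
```

>>> drive_tool(
  hand=[0.5,0.5,0.5,0.5],
  linear=[
    [0,0,2],
    [0,0,3],
    [0,0,4.5],
    [0,0,0],
  ],
  turn=[0,0,0,0],
)

```text
t: 3.72
ee_pos: [0.5753, 0.0065, 0.2958]
ee_rot: [2.345, 2.083, 0.007]
contact_force: [0.5, -0.2, -3.8]
finger_gap: 0.118
finger_force: 60.2
```

```bash
python3 - <<'E'
from h import *
import pickle
cs={n:bot.capture(n) for n in("top","side")}
pickle.dump(cs,open("c1.pkl","wb"))
r=lambda a,x,y,w,h,W,H:cv2.resize(a[y:y+h,x:x+w],(W,H),interpolation=cv2.INTER_CUBIC)
cv2.imwrite("pics/d.png",np.hstack([r(cs["top"]["img"],255,130,90,135,400,600),r(cs["side"]["img"],220,135,90,135,400,600)]))
E
```

```text
(no output)
```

View pics/d.png

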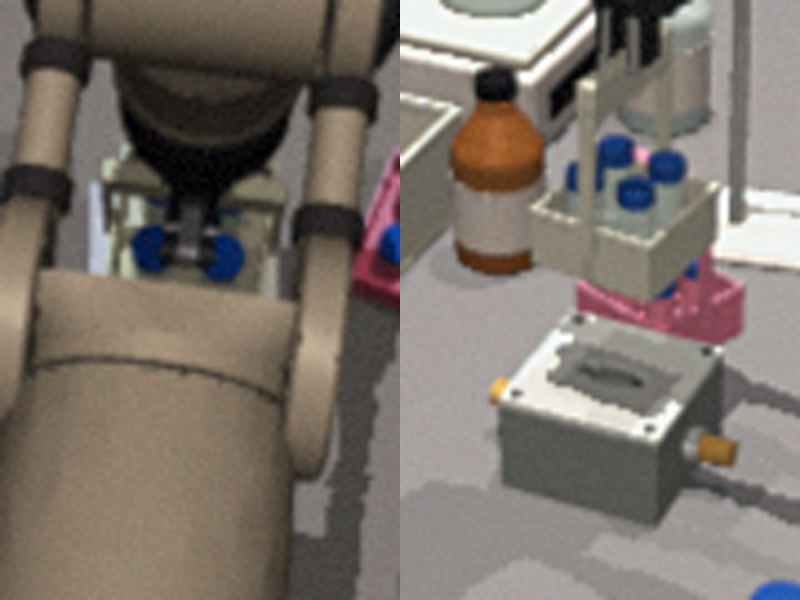

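Crop d: the basket is lifted and upright, and the keyhole is now visible on the plate (slot at (615,375) in the right half). Carry it to a point ahead of the hook's tip.

>>> drive_tool(
  hand=[0.5,0.5,0.5,0.5,0.5,0.5,0.5,0.5,0.5,0.5],
  linear=[
    [-0.7,-2,0],
    [-1.4,-4,0],
    [-1.4,-4.1,0],
    [-1.4,-4.1,0],
    [-1.4,-4.1,0],
    [-1.4,-4.1,0],
    [-1.4,-4.1,0],
    [-1.4,-4,0],
    [-0.8,-2,0],
    [0,0,0],
  ],
  turn=[0.03,0.04,0.04,0.04,0.04,0.04,0.04,0.04,0.01,0],
)

```text
t: 5.08
ee_pos: [0.4597, -0.3192, 0.29]
ee_rot: [-1.987, -2.428, -0.0]
contact_force: [-0.3, 0.6, -2.9]
finger_gap: 0.119
finger_force: 60.2
```

>>> drive_tool(
  hand=[0.5,0.5,0.5,0.5],
  linear=[
    [0,0,-2],
    [0,0,-2],
    [0,0,0],
    [0,0,0],
  ],
  turn=[0,0,0,0],
)

```text
t: 5.58
ee_pos: [0.4615, -0.3179, 0.2526]
ee_rot: [1.985, 2.435, 0.0]
contact_force: [0.6, -1.0, -1.6]
finger_gap: 0.117
finger_force: 60.3
```

```bash
python3 - <<'E'
from h import *
import pickle
cs={n:bot.capture(n) for n in("top","side")}
pickle.dump(cs,open("c2.pkl","wb"))
o=bot.observe(); print(o["ee_pos"],o["ee_rot"],o["contact_force"])
r=lambda a,x,y,w,h,W,H:cv2.resize(a[y:y+h,x:x+w],(W,H),interpolation=cv2.INTER_CUBIC)
cv2.imwrite("pics/e.png",np.hstack([r(cs["top"]["img"],360,140,100,150,400,600),r(cs["side"]["img"],280,90,100,150,400,600)]))
for n in cs: print(n,proj(cs[n],[.462,-.318,.264]),proj(cs[n],[.545,-.301,.22]))
E
```

```text
[ 0.4615111  -0.31832269  0.25312415] [1.98475598e+00 2.43341801e+00 1.04907464e-04] [ 0.45479547 -0.49900873 -2.23529876]
top [447.24720441 226.80951453] [432.50875291 194.2701573 ]
side [348.08773363 119.82599459] [319.84053952 130.15533537]
```

View pics/e.png

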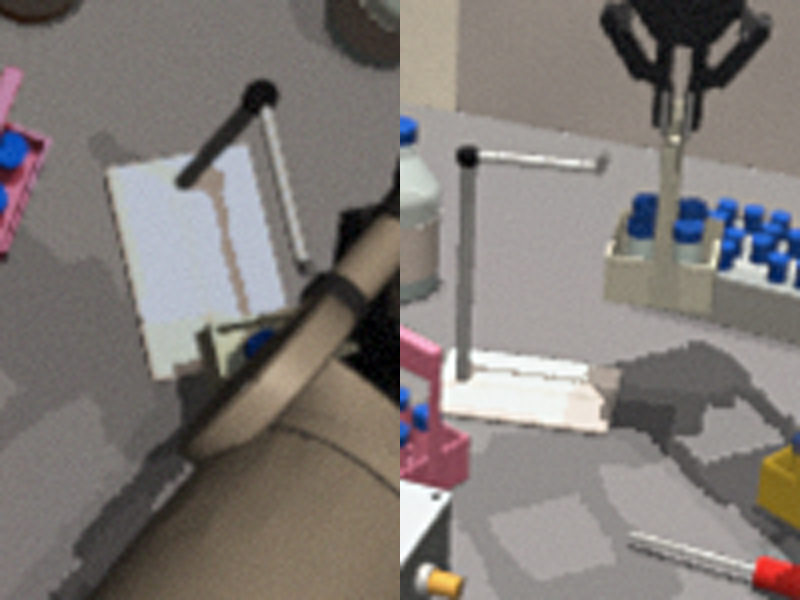

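```bash
python3 - <<'E'
from h import *
import pickle
c1=pickle.load(open("c1.pkl","rb"));c2=pickle.load(open("c2.pkl","rb"))
S=c1["side"]; q=lambda p:(220+(p[0]-400)/4.444-.4,135+p[1]/4.444-.4)
a=plane(S,q((590,82)),.305);b=plane(S,q((668,52)),.305);print(a,b,(a+b)/2)
# basket rim corners at z=u+.04=.207
for p in [(530,208),(652,248),(720,188)]: print(plane(S,q(p),.207))
# blue caps centroid, top of vials z=u+.063, both times (vials symmetric about centre)
for c,z,(x0,x1,y0,y1) in ((S,.23,(255,290,160,185)),(c2["side"],.19,(335,360,132,155))):
    h=cv2.cvtColor(c["img"],cv2.COLOR_BGR2HSV); m=cv2.inRange(h,(100,150,40),(130,255,255)); k=np.zeros_like(m);k[y0:y1,x0:x1]=255;m&=k
    n,l,s,ce=cv2.connectedComponentsWithStats(m)
    for i in range(1,n):
        if s[i,4]>5: print(s[i],ce[i],plane(c,ce[i],z-.005))
E
```

```text
[0.5758288  0.05250029 0.305     ] [ 5.50044367e-01 -1.48062217e-05  3.05000000e-01] [0.56293658 0.02624274 0.305     ]
[0.61909973 0.04787153 0.207     ]
[0.53361317 0.05854223 0.207     ]
[ 0.52371108 -0.0216445   0.207     ]
[265 166   7   7  43] [267.95348837 168.86046512] [ 0.58752892 -0.00624202  0.225     ]
[269 169  15  13  89] [275.94382022 175.25842697] [0.55381619 0.01585811 0.225     ]
[337 139   7  10  50] [340.22 143.78] [ 0.47694926 -0.30537735  0.185     ]
[349 140  11  11  65] [352.49230769 144.84615385] [ 0.43985777 -0.31449633  0.185     ]
```

>>> drive_tool(
  hand=[0.5,0.5,0.5,0.5,0.5,0.5,0.5],
  linear=[
    [0,-0.25,0.8],
    [1.5,0.3,0],
    [2.5,0.5,0],
    [2.5,0.5,0],
    [1.5,0.3,0],
    [0.4,0.1,0],
    [0,0,0],
  ],
  turn=[0,0,0,0,0,0,0],
)

```text
t: 6.55
ee_pos: [0.5453, -0.3037, 0.2601]
ee_rot: [-1.985, -2.434, 0.0]
contact_force: [-0.3, -0.4, -3.2]
finger_gap: 0.115
finger_force: 60.2
```

```bash
python3 - <<'E'
from h import *
import pickle
cs={n:bot.capture(n) for n in("top","side")}
pickle.dump(cs,open("c3.pkl","wb"))
o=bot.observe(); print(o["ee_pos"],o["contact_force"])
r=lambda a,x,y,w,h,W,H:cv2.resize(a[y:y+h,x:x+w],(W,H),interpolation=cv2.INTER_CUBIC)
cv2.imwrite("pics/f.png",np.hstack([r(cs["top"]["img"],380,130,80,120,400,600),r(cs["side"]["img"],280,80,80,120,400,600)]))
E
```

```text
[ 0.54472714 -0.30399556  0.26037649] [ 0.57534664  0.03468914 -3.33248091]
```

View pics/f.png

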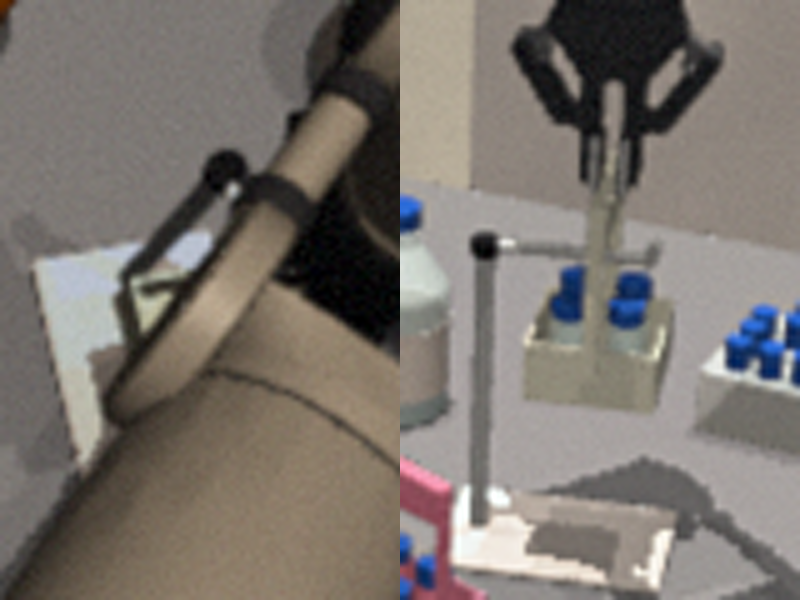

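Crop f: the prong passes through the handle's window, with its upturned end at (650,250) beyond the grip. Lower until it seats.

>>> drive_tool(
  hand=[0.5,0.5,0.5,0.5,0.5,0.5],
  linear=[
    [0,0,-1],
    [0,0,-0.6],
    [0,0,-0.2],
    [0,0,-0.2],
    [0,0,-0.2],
    [0,0,0],
  ],
  turn=[0,0,0,0,0,0],
)

```text
t: 7.4
ee_pos: [0.5452, -0.304, 0.239]
ee_rot: [1.985, 2.433, 0.0]
contact_force: [-1.1, 0.3, 0.9]
finger_gap: 0.121
finger_force: 60.7
```

>>> drive_tool(
  hand=[1.3,1.6,2.2,3.0,3.0,3.0],
  linear=[
    [0,0,0],
    [0,0,0],
    [0,0,0],
    [0,0,0],
    [0,0,0],
    [0,0,0],
  ],
  turn=[0,0,0,0,0,0],
)

```text
t: 8.15
ee_pos: [0.5451, -0.3039, 0.2383]
ee_rot: [1.986, 2.434, 0.0]
contact_force: [0.1, -0.3, 0.1]
finger_gap: 0.353
finger_force: 0.0
```

>>> drive_tool(
  hand=[3.0,3.0,3.0,3.0],
  linear=[
    [0,0,1],
    [0,0,3],
    [0,0,4],
    [0,0,0],
  ],
  turn=[0,0,0,0],
)

```text
t: 8.65
ee_pos: [0.5461, -0.3046, 0.323]
ee_rot: [1.981, 2.428, 0.001]
contact_force: [-0.2, -0.3, -0.0]
finger_gap: 0.355
finger_force: 0.0
```

>>> drive_tool(
  hand=[3.0,3.0,3.0,3.0,3.0,3.0,3.0],
  linear=[
    [-1,5,0],
    [-1,5,0],
    [-1,5,0],
    [-1,5,0],
    [-1,5,0],
    [-1,5,0],
    [0,0,0],
  ],
  turn=[0,0,0,0,0,0,0],
)

```text
t: 9.52
ee_pos: [0.4841, -0.0011, 0.3185]
ee_rot: [-1.98, -2.438, -0.001]
contact_force: [-0.4, -0.4, -0.1]
finger_gap: 0.354
finger_force: 0.0
```

```bash
python3 - <<'E'
from h import *
import pickle
cs={n:bot.capture(n) for n in("top","side")}
pickle.dump(cs,open("c4.pkl","wb"))
o=bot.observe(); print(o["ee_pos"],o["contact_force"])
r=lambda a,x,y,w,h,W,H:cv2.resize(a[y:y+h,x:x+w],(W,H),interpolation=cv2.INTER_CUBIC)
t,s=cs["top"]["img"],cs["side"]["img"]
cv2.imwrite("pics/g.png",np.vstack([np.hstack([r(t,390,140,80,60,400,300),r(s,290,100,80,60,400,300)]),np.hstack([r(t,265,155,80,60,400,300),r(s,225,190,80,60,400,300)])]))
E
```

```text
[ 0.4850194  -0.00386836  0.31829509] [-0.00107823  0.66314223  0.28960531]
```

View pics/g.png

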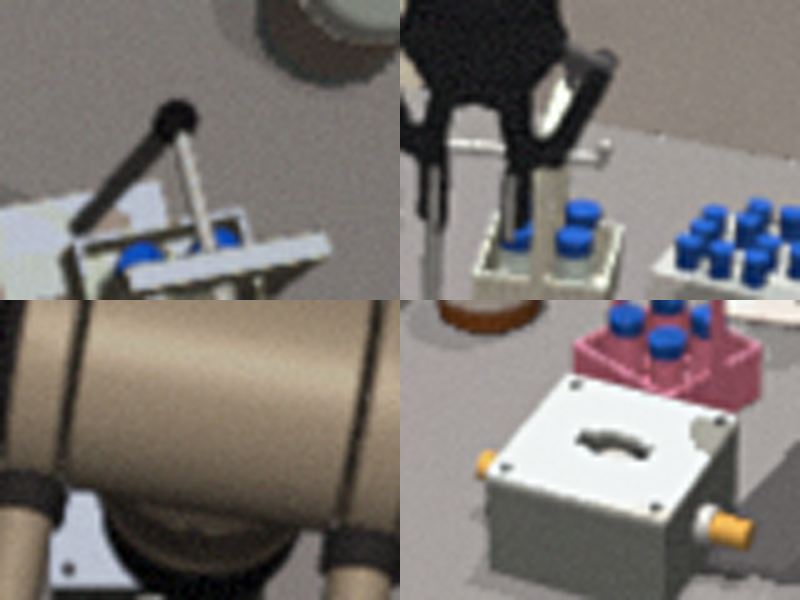

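Crop g: the basket hangs on the prong, upright (grip at (230,265) in the top view), and the keyhole is visible at (615,445) in the side view. Head for the cup while measuring plug and keyhole.

>>> drive_tool(
  hand=[5,5,5,5,5,5,5,5],
  linear=[
    [0.5,4.5,0],
    [0.5,4.5,0],
    [0.5,4.5,0],
    [0.5,4.5,0],
    [0.5,4.5,0],
    [0.5,4.5,0],
    [0.5,4.3,0],
    [0,0,0],
  ],
  turn=[-0.08,-0.08,-0.08,-0.08,-0.08,-0.08,-0.09,0],
)

```text
t: 10.62
ee_pos: [0.5209, 0.3102, 0.3168]
ee_rot: [-2.589, -1.779, 0.002]
contact_force: [0.0, -0.1, 0.0]
finger_gap: 0.585
finger_force: 0.0
```

```bash
python3 - <<'E'
from h import *
import pickle
c0=pickle.load(open("c0.pkl","rb"));c4=pickle.load(open("c4.pkl","rb"))
cs={n:bot.capture(n) for n in("top","side")};pickle.dump(cs,open("c5.pkl","wb"))
o=bot.observe();print(o["ee_pos"],o["ee_rot"])
T,S=cs["top"],cs["side"]
k=lambda p:(225+(p[0]-400)/5-.4,190+(p[1]-300)/5-.4)
print("plate side",[plane(S,k(p),.07)[:2].round(4) for p in [(567,377),(738,418),(660,520),(488,483)]])
print("slot side",[plane(S,k(p),.07)[:2].round(4) for p in [(577,438),(652,448)]])
def pl(c,uv): return plane(c,uv,.07)[:2].round(4)
# slot in both views: dark region within plate
for c,(x0,x1,y0,y1) in ((T,(283,312,175,205)),(S,(256,282,206,226))):
    g=cv2.cvtColor(c["img"],6)[y0:y1,x0:x1]; m=(g<115).astype(np.uint8)
    n,l,s,ce=cv2.connectedComponentsWithStats(m); print(s[1:])
    if n<2: continue
    i=1+np.argmax(s[1:,4]); ys,xs=np.where(l==i); P=np.array([plane(c,(x+x0,y+y0),.07)[:2] for x,y in zip(xs,ys)])
    w,v=np.linalg.eigh(np.cov(P.T)); print("slot",P.mean(0),v[:,1],2*np.sqrt(3*w))
# plug
T0,S0=c0["top"],c0["side"]
tc=lambda p:(158+p[0]/8-.45,190+p[1]/8-.45); sc=lambda p:(215+(p[0]-400)/8-.45,280+p[1]/8-.45)
m=(T0["img"].max(2)<60).astype(np.uint8); m[:190]=0;m[:,:165]=0;m[235:]=0;m[:,205:]=0
M=cv2.moments(max(cv2.findContours(m,0,2)[0],key=cv2.contourArea)); u=(M["m10"]/M["m00"],M["m01"]/M["m00"])
print("flange top",plane(T0,u,.036),plane(T0,(184.04,215.08),.036))
print("cup",np.mean([plane(T0,tc(p),.03) for p in [(98,150),(275,88),(345,258),(165,330)]],0))
print("cup side",np.mean([plane(S0,sc(p),.03) for p in [(500,103),(714,103),(698,268),(480,262)]],0))
a,b=plane(T0,tc((145,190)),.05),plane(T0,tc((265,235)),.05);print("wing nearline",a,b,np.degrees(np.arctan2(*(a-b)[1::-1])))
a,b=plane(S0,sc((515,140)),.066),plane(S0,sc((645,60)),.066);print("wing side",a,b,np.degrees(np.arctan2(*(a-b)[1::-1])))
r=lambda a,x,y,w,h,W,H:cv2.resize(a[y:y+h,x:x+w],(W,H),interpolation=cv2.INTER_CUBIC)
t,s=T["img"],S["img"]
cv2.imwrite("pics/h.png",np.vstack([np.hstack([r(t,265,155,80,60,400,300),r(s,225,190,80,60,400,300)]),np.hstack([r(t,390,140,80,60,400,300),r(s,290,100,80,60,400,300)])]))
E
```

```text
[0.52081024 0.30792467 0.31747145] [ 2.59009457e+00  1.77706371e+00 -2.27968497e-03]
plate side [array([ 0.6376, -0.043 ]), array([ 0.5286, -0.0457]), array([0.5299, 0.0631]), array([0.6317, 0.0715])]
slot side [array([0.6051, 0.0113]), array([0.5618, 0.0025])]
[[ 9  8  9 17 88]]
slot [0.5851395  0.01136236] [-0.9999593   0.00902207] [0.02274391 0.0476354 ]
[[12  0  5  2  6]
 [20  0  6  2  8]
 [25  2  1  2  2]
 [ 5 11 13  5 31]]
slot [0.5842796  0.00900878] [-0.99947414 -0.03242607] [0.01276301 0.03943341]
flange top [0.52247111 0.30674685 0.036     ] [0.52280783 0.30761273 0.036     ]
cup [0.52334197 0.30586023 0.03      ]
cup side [0.52081777 0.30632376 0.03      ]
wing nearline [0.52466054 0.32709362 0.05      ] [0.51016252 0.28675095 0.05      ] 70.23299125704706
wing side [0.53330094 0.33311198 0.066     ] [0.51383146 0.28637655 0.066     ] 67.38391214261074
```

View pics/h.png

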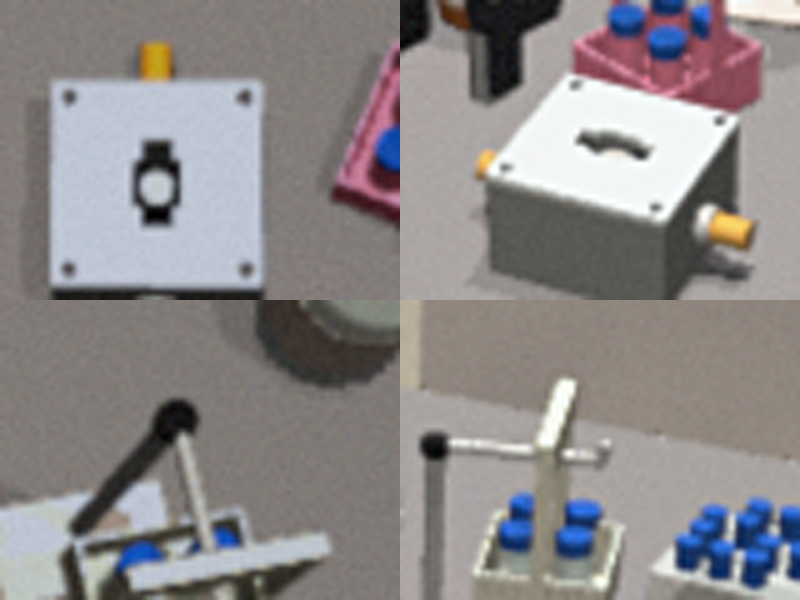

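The views in h show the keyhole clearly, the slot running along world x at about (0.584, 0.011), and the basket hanging upright on the hook. Plug at (0.5225, 0.307), wing at about 69°. Grasp it.

>>> drive_tool(
  hand=[5,5,5,5,5,5,5,5],
  linear=[
    [0.15,-0.1,-5],
    [0,0,-5],
    [0,0,-5],
    [0,0,-5],
    [0,0,-4],
    [0,0,-2],
    [0,0,0],
    [0,0,0],
  ],
  turn=[0,0,0,0,0,0,0,0],
)

```text
t: 11.72
ee_pos: [0.5227, 0.3074, 0.0596]
ee_rot: [2.591, 1.776, 0.003]
contact_force: [-0.2, -0.0, 0.1]
finger_gap: 0.585
finger_force: 0.0
```

>>> drive_tool(
  hand=[5,5,3,2,1,0.5,0.5,0.5,0.5],
  linear=[
    [0,0,-1.5],
    [0,0,0],
    [0,0,0],
    [0,0,0],
    [0,0,0],
    [0,0,0],
    [0,0,0],
    [0,0,0],
    [0,0,0],
  ],
  turn=[0,0,0,0,0,0,0,0,0],
)

```text
t: 12.85
ee_pos: [0.5219, 0.3084, 0.0439]
ee_rot: [2.59, 1.777, 0.002]
contact_force: [-0.3, 1.1, 5.8]
finger_gap: 0.147
finger_force: 59.3
```

>>> drive_tool(
  hand=[0.5,0.5,0.5,0.5,0.5],
  linear=[
    [0,0,1.5],
    [0,0,3],
    [0,0,4],
    [0,0,5],
    [0,0,0],
  ],
  turn=[0,0,0,0,0],
)

```text
t: 13.48
ee_pos: [0.5234, 0.3089, 0.1832]
ee_rot: [2.589, 1.777, 0.013]
contact_force: [0.2, -0.1, -3.0]
finger_gap: 0.148
finger_force: 58.6
```

>>> drive_tool(
  hand=[0.5,0.5,0.5,0.5,0.5,0.5,0.5,0.5,0.5,0.5],
  linear=[
    [0.4,-2,0],
    [0.5,-2.5,0],
    [0.5,-2.5,0],
    [0.5,-2.5,0],
    [0.5,-2.5,0],
    [0.5,-2.5,0],
    [0.5,-2.5,0],
    [0.5,-2.5,0],
    [0.5,-2.5,0],
    [0.5,-2.5,0],
  ],
  turn=[0.15,0.15,0.15,0.15,0.15,0.15,0.15,0.15,0.15,0.15],
)

```text
t: 14.72
ee_pos: [0.5697, 0.0622, 0.1771]
ee_rot: [-0.676, -3.065, 0.001]
contact_force: [-0.1, -0.5, -1.4]
finger_gap: 0.146
finger_force: 58.5
```

>>> drive_tool(
  hand=[0.5,0.5,0.5,0.5,0.5,0.5],
  linear=[
    [0.5,-2.5,0],
    [0.4,-1.5,0],
    [0.2,-1,0],
    [0,0,0],
    [0,0,0],
    [0,0,0],
  ],
  turn=[0.15,0.15,0.14,0,0,0],
)

```text
t: 15.48
ee_pos: [0.5813, 0.0137, 0.1781]
ee_rot: [0.001, -3.141, -0.0]
contact_force: [-0.5, -0.8, -1.3]
finger_gap: 0.146
finger_force: 58.5
```

```bash
python3 - <<'E'
from h import *
import pickle
cs={n:bot.capture(n) for n in("top","side")};pickle.dump(cs,open("c6.pkl","wb"))
o=bot.observe();print(o["ee_pos"],o["ee_rot"],2*np.degrees(np.arctan2(o["ee_rot"][1],o["ee_rot"][0]))-90,o["contact_force"],o["joints"][5],o["finger_gap"])
S=cs["side"];p=o["ee_pos"]
for z in(-.014,-.008):
  print("flange c",z,proj(S,p+[0,0,z]), [proj(S,p+[dx,0,z]).round(1) for dx in(-.028,.028)])
g=cv2.cvtColor(S["img"],6);u=proj(S,p+[0,0,-.014]).astype(int);print(u)
for y in range(u[1]-16,u[1]+20,2): print(y," ".join("%3d"%v for v in g[y,u[0]-20:u[0]+22]))
E
```

```text
[0.58142066 0.01356991 0.17826424] [ 1.53754447e-03 -3.14137795e+00 -2.29920062e-04] -269.94391327431276 [-0.21457021 -0.27984403 -0.31645316] -1.6803002336506232 0.1483301389210646
flange c -0.014 [267.02410963 191.73007143] [array([276.3, 194. ]), array([257.9, 189.5])]
flange c -0.008 [267.0148279  189.88816265] [array([276.3, 192.2]), array([257.8, 187.6])]
[267 191]
175  63  58  59  68  91 112 152 172 156  92  33  18  19  20  27  19  22  21  18  23  19  20  24  17  26  64  95 102 101 102  96  97  89 109 130 158 193 201 204 198 197 172
177  82  97 106 107  99 108 145 165 169 158  92  36  20  28  23  23  27  28  17  19  24  28  12  20  23  45  91 102  95  92  99  95 100  95  99  94  97 115 141 173 196 200
179 121 120 118 111 106 105 138 169 170 167 170 157 107  28  15  20  27  32  20  12  35  75  87  43  24  61 128 171 155 133 104  93  95  97  98  98  99  95  95  99 100 100
181 123 124 117 114 107 104 137 169 169 165 170 155  63  17  11  27  20  24  32  22  40  80  93  48   9  28  70 107 131 171 172 161 144 105  98  91  91  95  97  94  96 102
183 127 126 123 115 103 106 138 168 16
[... 1669 characters left out ...]
 105 102  92
203 163 165 166 164 168 166 164 168 166 165 165 166 136  95  89  94  92  96  94 106 134 154 155 121 107  98  98 116  91 103 109 109 105  98  86  93 111 109 113 114  96  95
205 165 166 167 163 167 165 165 162 162 162 193 240 241 207 201 170 128  99  96  95  90  88 108 124 132 133 135 147  98 103 110 110 109 100 117 149 134 136 130 114  97  98
207 169 164 167 169 164 165 166 164 179 225 249 240 154 131 156 199 177 176 173 166 166 160 142 126 106  98  96 111 116 116 114 115 112 102  99 110 106  89  90  93  96  99
209 167 165 168 162 166 162 171 211 246 249 249 244 202 172 168 174 172 170 170 170 175 177 173 175 180 176 167 148 147 139 136 125 111  97  89  89  89  88  93  96  99  96
```

>>> drive_tool(
  hand=[0.5,0.5,0.5,0.5,0.5],
  linear=[
    [0.26,-0.26,-2.5],
    [0,0,-2.5],
    [0,0,-1.7],
    [0,0,0],
    [0,0,0],
  ],
  turn=[0,0,0,0,0],
)

```text
t: 16.2
ee_pos: [0.5847, 0.0106, 0.1121]
ee_rot: [-0.002, 3.14, -0.0]
contact_force: [-0.8, -0.2, -1.0]
finger_gap: 0.148
finger_force: 58.5
```

>>> drive_tool(
  hand=[0.5,0.5,0.5,0.5,0.5,0.5],
  linear=[
    [0,0,-0.5],
    [0,0,-0.3],
    [0,0,-0.2],
    [0,0,-0.2],
    [0,0,0],
    [0,0,0],
  ],
  turn=[0,0,0,0,0,0],
)

```text
t: 16.95
ee_pos: [0.5842, 0.0105, 0.0994]
ee_rot: [-0.002, 3.141, 0.0]
contact_force: [-0.2, -0.1, -0.8]
finger_gap: 0.145
finger_force: 58.5
```

>>> drive_tool(
  hand=[0.5,0.5,0.5,0.5,0.5],
  linear=[
    [0,0,-0.4],
    [0,0,-0.3],
    [0,0,-0.3],
    [0,0,0],
    [0,0,0],
  ],
  turn=[0,0,0,0,0],
)

```text
t: 17.58
ee_pos: [0.5842, 0.0105, 0.0896]
ee_rot: [-0.002, 3.141, 0.0]
contact_force: [-1.7, 0.6, 3.6]
finger_gap: 0.15
finger_force: 59.0
```

>>> drive_tool(
  hand=[0.5,0.5,0.5,0.5],
  linear=[
    [0,0,-0.3],
    [0,0,-0.2],
    [0,0,0],
    [0,0,0],
  ],
  turn=[0,0,0,0],
)

```text
t: 18.08
ee_pos: [0.5842, 0.0105, 0.0846]
ee_rot: [-0.002, 3.141, 0.0]
contact_force: [-2.2, -0.6, 6.0]
finger_gap: 0.152
finger_force: 59.4
```

>>> drive_tool(
  hand=[0.5,0.5,0.5,0.5],
  linear=[
    [0,0,-0.15],
    [0,0,-0.15],
    [0,0,0],
    [0,0,0],
  ],
  turn=[0,0,0,0],
)

```text
t: 18.58
ee_pos: [0.5842, 0.0105, 0.0838]
ee_rot: [-0.002, 3.14, -0.0]
contact_force: [-8.7, 0.2, 21.6]
finger_gap: 0.151
finger_force: 61.7
```

>>> drive_tool(
  hand=[0.5,0.5,0.5,0.5,0.5,0.5,0.5],
  linear=[
    [-0.05,0,0.1],
    [0,0,0],
    [0,0,0],
    [0,0,0],
    [0,0,0],
    [0,0,0],
    [0,0,0],
  ],
  turn=[0,-0.1,-0.1,-0.1,-0.1,0,0],
)

```text
t: 19.45
ee_pos: [0.5851, 0.0101, 0.0839]
ee_rot: [0.622, 3.075, 0.0]
contact_force: [-1.2, -0.1, 11.2]
finger_gap: 0.147
finger_force: 60.3
```

```bash
python3 -c "
from h import *
o=bot.observe();print(o['ee_pos'],2*np.degrees(np.arctan2(o['ee_rot'][1],o['ee_rot'][0]))-90,o['contact_force'],o['ft_torque'],o['finger_gap'])"
```

```text
[0.58506178 0.01009317 0.08385187] 67.13569682779632 [-1.19032004 -0.14975606 11.18480143] [-0.16803858  0.33610669 -0.11470391] 0.14733625708509415
```

>>> drive_tool(
  hand=[0.5,0.5,0.5,0.5,0.5,0.5,0.5,0.5,0.5,0.5],
  linear=[
    [0,0,0],
    [0,0,0],
    [0,0,0],
    [0,0,0],
    [0,0,0],
    [0,0,0],
    [0,0,0],
    [0,0,0],
    [0,0,0],
    [0,0,0],
  ],
  turn=[-0.12,-0.12,-0.12,-0.12,-0.12,-0.12,-0.12,-0.12,-0.12,0],
)

```text
t: 20.7
ee_pos: [0.5851, 0.0099, 0.0838]
ee_rot: [2.116, 2.317, 0.003]
contact_force: [-0.8, -1.6, 10.4]
finger_gap: 0.149
finger_force: 60.3
```

```bash
python3 -c "
from h import *
o=bot.observe();print(o['ee_pos'],2*np.degrees(np.arctan2(o['ee_rot'][1],o['ee_rot'][0]))-90,o['contact_force'],o['ft_torque'],o['finger_gap'])"
```

```text
[0.58506594 0.00987631 0.08382936] 5.188652632566814 [-0.8235548  -1.57251976 10.37102144] [-0.28655409  0.35857308 -0.02110259] 0.1485752368910411
```

>>> drive_tool(
  hand=[0.5,0.5,0.5,0.5,0.5],
  linear=[
    [0,0,0],
    [0,0,0],
    [0,0,-0.1],
    [0,0,0],
    [0,0,0],
  ],
  turn=[-0.07,-0.07,-0.03,0,0],
)

```text
t: 21.32
ee_pos: [0.5852, 0.0099, 0.0838]
ee_rot: [2.303, 2.13, 0.004]
contact_force: [-3.9, -1.3, 18.0]
finger_gap: 0.151
finger_force: 61.2
```

```bash
python3 - <<'E'
from h import *
o=bot.observe();print(o['ee_pos'],2*np.degrees(np.arctan2(o['ee_rot'][1],o['ee_rot'][0]))-90,o['contact_force'],o['ft_torque'],o['finger_gap'])
S=bot.capture("side");g=cv2.cvtColor(S["img"],6)
p=[.584,.010,.07]
print([proj(S,np.array(p)+[0.028*np.cos(a),.028*np.sin(a),z]).round(1) for z in(0,.004) for a in(1.2,2.4,4.3,5.5)])
u=proj(S,p).astype(int);print(u)
for y in range(u[1]-14,u[1]+14,2): print(y," ".join("%3d"%v for v in g[y,u[0]-18:u[0]+20]))
E
```

```text
[0.58523995 0.0098563  0.08381722] -4.4642311533492745 [-3.8529124  -1.32427324 18.00709635] [-0.24272238  0.7052317   0.02443392] 0.15109063577467433
[array([259.7, 222.7]), array([270.7, 224. ]), array([274.1, 215. ]), array([263.5, 213.5]), array([259.7, 221.6]), array([270.7, 222.9]), array([274.1, 213.8]), array([263.5, 212.4])]
[266 218]
204 167 166 165 168 169 166 167 168 166 175 193 166  56  50  86  52  18  21  33  59  32  22  24  26  32  30  23  18  26  30  50  87  97 109 138 120 115 129
206 167 172 170 169 167 169 164 164 189 237 247 170  59  61  94  45  13   3  23  51  71  57  26  23  25  26  38  57  47  78 113 110 105 112 145 135 112 106
208 171 166 171 168 165 171 179 225 250 253 255 229  74  62  97  45  11  10   9  49  94  98  61  23  16  17  66 119 117 122 127 133 120 106 105  92  90  90
210 167 170 169 169 169 170 171 185 212 216 208 166  86  51  78  34  12   8  12  50  91  96  58  24  11  32  87 161 158 151 147 144 138 128 115 102  95  97
212 169 167 170 164 155 151 149 154 160 172 180 180 149  79  29   7  20  15  18  48  90  96  56  17  20  32  96 163 164 160 166 15
[... 729 characters left out ...]
  13  10   8  20  20  42  63  75 115 140 155 154 152 151 149 152 150 158 151
224 243 241 239 239 240 241 239 222 229 194 127 120 111 112 115 113 110 107 106 108 106 108 109 110 122 122 119 118 116 115 136 184 246 245 243 237 147 102
226 197 207 237 244 235 228 228 227 228 227 231 231 219 234 210 128 116 119 124 122 120 121 122 118 105 111 109 110 114 110 108 118 139 155 167 173 100  66
228 101 108 116 132 143 148 165 173 190 218 221 229 230 229 230 227 230 232 234 242 238 230 230 230 210 215 212 199 157 189 130 135 160 145 110  80  63  65
230  89  86  86  86  86  90  90 102 106 114 123 129 146 162 163 181 200 224 229 231 227 227 228 228 231 237 225 178 168 222 252 253 204 104  69  62  65  73
```

```bash
python3 -c "
from bench import bot
print(bot.sign_off())"
```

```text
the job is handed in; nothing more can be done
None
```

The basket hangs upright on the hook. The plug is in the keyhole, turned about 94° clockwise, and still held pressed fully home at about 18 N. The job is handed in at about 21 s, with the jar, amber bottle and wash bottle never approached.

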